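Chase the scaled thread of a lab water pedestal

ROBOT

A 6-joint arm with a two-finger parallel gripper is mounted at the origin on the work surface. World frame = base frame: x ahead of the robot, y to its left, z up, the work surface at z = 0. Lengths are in mm, angles in rad, forces in N, time in s.
With the tool pointing down it reaches from about 300 to 825 mm from the base axis. Payload 5.4 kg.
Tool frame: the origin (TCP) lies midway between the tips of the shut fingers; the grasp point (between the pads) lies 19 mm behind it; z points along the fingers, y is the direction in which the jaws open and shut (so a half turn about z gives the same grasp; the last joint's range is limited). The gripper opens to 92 mm and grips with 3 to 60 N. Pads are 20 mm wide; open, the fingers measure 128 mm over their backs; the gripper's body (75 mm by 189 mm) begins 69 mm behind the grasp point.
Start: joints at [-1.545, 0.158, 1.597, -0, 1.386, -0.21], TCP at [134.309, -559.077, 214.601] pointing down, gripper open.
Joint ranges: [-2.91, 2.91], [-0.94, 2.29], [0.18, 2.7], [-1.29, 4.43], [0.17, 2.64], [-3, 3]. Speed limits (rad/s): [2.57, 2.57, 3.14, 3.14, 3.14, 3.14].

INTERFACE

Orientations are given as a unit quaternion [x, y, z, w].
In Python, from bench import arm gives the robot as it stands.
- The arm moves only by the tool drive_tool, never from a script. Its argument "plan" is a list of rows, each a list of 5 numbers: the shift along the tool's x, y, z in m, then the turn about the tool's z in degrees, then the opening, from 0 (shut) to 1 (fully open). In form: [[tx, ty, tz, spin, grip], ...]. A call has 1 to 20 rows; each row is the pose to reach, as a shift and turn from the pose commanded when the call began, along the tool's axes at that moment; what a row does not reach only later rows make up. A row lasts 1/10 s, in which the tool goes at most 50 mm and 8.59 degrees, less where a joint would pass 70% of its speed; a pose out of reach is approached as far as the arm can. A call with a gripper value outside its range is refused whole. The fingers move at their own pace and stop on an object; "force" is the grip in N (left out, the last holds). Time passes only in rows, so rows that repeat a pose let the fingers close. It gives the time, the measured TCP pose, the force and the opening at its end, in the units of the state.
- arm.observe(): the state, without advancing time (a new reading comes with each control period).
- arm.capture(name): name is "scene" or "side" or "wrist"; returns a dict with "image" (420x560x3 uint8, red, green, blue), "fx", "fy", "cx", "cy" (pixels), "R" (3x3) and "t" (3): a world point X has camera coordinates R X + t. Camera axes: x right, y down, z forward; pixel columns grow to the right and rows downward; lengths in mm; the calibration is good to about 2 mm. A picture is of the moment at which its call begins. There is no depth.
- arm.job_done(): hands the job in, once; it reports no verdict.
The state is a dict: "time": time; "qpos": joint angles; "qvel": joint speeds; "joint_torque": joint torques, N m; "ee_pos": TCP position; "tcp_rot": TCP orientation; "contact_force": force on the tool from outside, world axes, zero at the start; "moment": the same for the moment, N m; "width": finger opening in mm.
Only numpy, scipy, OpenCV 4.12 (cv2) and the standard library are available. Lean on these libraries where they do the work, as an engineer would, in place of code of your own. Each camera call takes 0.05 s, during which the arm holds its last target.

TASK

The thread in the brass boss of the bench water fitting is scaled up and a tap has been started in it: take the T-wrench out of the blue block, seat it fully on the tap's square and chase the thread, turning the tap half a turn clockwise and then a quarter back to free the grit, twice, and then clockwise again until you feel it come up firm on the bottom. The tap is brittle: do not bend it sideways, stop as soon as it is snug, and let go, leaving the wrench standing on the tap. Do not disturb the black spout, the specimen jar or the grease tub.

Things in the scene. Friction and masses are not known exactly. Their poses are not given: they have to be found in the camera images.
- fitting: Black bench-mounted water pedestal with a brass hexagon boss, 68 mm flange, 50 mm high, fixed to the bench; a green valve knob sticks out level at its own -x side, reaching 62 mm from the axis, 32 mm above the bench. Origin: on its vertical axis at bench level. The tap stands on this axis.
- tap_top (a point): Centre of the top of the steel tap's square, about 108 mm above the bench at first; turns with the tap, sinks 1.8 mm per turn. z up along the tap. The square is 16 x 16 mm, 17 mm long, sides along x and y; below it a 20 mm round shank. The tap flexes at the boss top, 58 mm below this point, 0.05 rad per N m: 17 N sideways at the square leans it 0.05 rad. It snaps at about 0.06 rad.
- tap (a joint): Turn of the tap's thread, rad: 0 at the start, growing clockwise from above (forward). About 0.25 N m of friction both ways; stays where left. Half a turn is 3.14, a quarter 1.57. The thread's bottom is somewhere between 5.25 and 5.9, different each time: it must be felt. At each reversal 0.2 to 0.35 rad of hand turn is lost (socket play, twist): judge strokes by this value.
- tap_twist (a joint): Elastic twist of the tap's shank, rad, positive when driven clockwise; 5 N m per rad. 0.03 to 0.06 while running forward, the negative of that while running back. On the bottom it rises by about half of what the hand turns on: from 0.10 (0.5 N m) the tap is snug, beyond 0.20 (1 N m) it snaps; aim for about 0.14.
- wrench_head (a point): Centre of the cross bar of the dark steel T-wrench (0.35 kg, 92 mm tall, upright). The bar is 115 mm long along x, 16 mm wide along y (the middle 96 mm with flat sides) and 20 mm tall; under it a 15 mm round stem 45 mm long, then the 28 x 28 mm square socket body 27 mm tall. z points up.
- wrench_mouth (a point): Centre of the wrench's open lower end, 82 mm below wrench_head, same axes. The square bore is 17 x 17 mm (1 mm wider than the tap's square) and 17 mm deep, its sides along x and y, so it fits the tap in four ways; when fully seated this point is 17 mm below tap_top.
- block: Blue plastic tool block 110 x 70 x 45 mm, fixed; origin under its centre. The wrench stands upright in its 30 mm square central well, 32 mm deep, the bar along the block's x; two short tap shanks stick up 18 mm from its top.
- spout_mid (a point): Middle of the black swan-neck spout taken off the fitting, lying flat on the bench, about 220 x 125 mm, 21 mm thick. Bystander.
- jar_mid (a point): Middle of a clear specimen jar with red cap and label, 60 mm across, 75 mm tall. Bystander.
- tub_mid (a point): Middle of a white grease tub, 52 mm across, 45 mm tall. Bystander.
Mind the look-alikes: they are no part of the job. There is more than one size of the part that bears wrench_head; the job needs the middle-sized. What is meant by the fitting is not orange, and is the larger of those in its own colour.

How it is judged (in metres and radians):
On the way, in this order (a step that is already met when the one before it is completed fails the run):
1. the wrench is seated on the tap's square: mouth at least 12 mm below the tap's top and within 3 mm of its axis (z of wrench_mouth in the frame of tap_top below -0.012 m and horizontal distance between wrench_mouth and tap_top below 0.003 m), for 0.2 s.
2. first forward stroke: tap at 2.7 rad or more (half a turn is 3.14) (value of joint tap above 2.7 rad), for 0.05 s.
3. first back stroke: tap back below 2.0 (running on forward to 4.5 instead fails the run) ((value of joint tap below 2 rad or value of joint tap above 4.5 rad)), for 0.05 s.
4. second forward stroke: tap at 4.25 or more (value of joint tap above 4.25 rad), for 0.05 s.
5. second back stroke: tap back below 3.6 (running on forward to 5.2 instead fails the run) ((value of joint tap below 3.6 rad or value of joint tap above 5.2 rad)), for 0.05 s.
6. last forward stroke: tap at 5.1 or more (value of joint tap above 5.1 rad), for 0.05 s.
7. tap snug on the bottom: at 5.15 or more with a twist of at least 0.10 rad (0.5 N m), held 0.1 s (value of joint tap above 5.15 rad and value of joint tap_twist above 0.1 rad), for 0.1 s.
At the end, for the whole second after the job is handed in: The tap is on the bottom of the thread (brought up snug there before, joint still above 5.15 rad), the wrench stands upright (within 0.15 rad), at rest and let go, on the tap's square with its mouth at least 12 mm below the tap's top and within 4 mm of its axis (value of joint tap above 5.15 rad and z of wrench_mouth in the frame of tap_top below -0.012 m and horizontal distance between wrench_mouth and tap_top below 0.004 m and angle between wrench_head's own z axis and vertical below 0.15 rad and linear speed of wrench below 0.02 m/s and contact force between the fingers and wrench below 0.1 N); the robot touches nothing.
It fails at once if the tap is snapped by twisting: more than 0.20 rad (1 N m) either way (value of joint tap_twist above 0.2 rad or value of joint tap_twist below -0.2 rad).
It fails at once if the tap is snapped by bending: it leans more than 0.06 rad (angle between tap_top's own z axis and vertical above 0.06 rad).
It fails at once if the spout, the specimen jar or the grease tub is moved more than 15 mm (distance of any of spout_mid, jar_mid, tub_mid from where it was at the start of the episode above 0.015 m).
It also fails if it takes over 72 s, if anything falls off the work surface, if the arm or the gripper's body presses on something with over 40 N, if the wrist force passes 120 N, or if a joint passes its speed limit or range.

## Working session

There is one attempt and no reset: what is moved stays moved. The work goes in short steps, Python scripts to look and compute and a tool call to move; the robot and the scene stay as the last step left them, time stands still between calls to the robot, and variables do not carry over. Pictures are saved under pics/ and viewed, and the job is handed in when it is done.

Besides the shell and the picture viewer there is one more tool, called after "Call:" as name(argument=value, ...) on one line, values as JSON. drive_tool: Moves the arm, as the interface text tells. Its arguments: {"type":"object","properties":{"plan":{"type":"array","items":{"type":"array","items":{"type":"number"}}},"force":{"type":"number"}},"required":["plan"]}

```bash
ls -la; mkdir -p pics; python3 - <<'E'
from bench import arm
import cv2
print(arm.observe())
for n in ["scene","side","wrist"]:
    c=arm.capture(n); cv2.imwrite(f"pics/{n}0.png",c["image"][:,:,::-1])
    print(n,c["fx"],c["cx"],c["cy"],c["R"],c["t"])
E
```

```text
total 12
drwxr-xr-x  3 agent agent 4096 Dec  6 12:10 .
drwxr-xr-x 23 root  root  4096 Dec  6 12:10 ..
drwxr-xr-x  2 agent agent 4096 Dec  6 12:10 pics
{'time': 0.0, 'qpos': array([-1.54508717e+00,  1.59064473e-01,  1.59826229e+00,  1.25338410e-05,
        1.38619052e+00, -2.10086095e-01]), 'qvel': array([ 0.00044012, -0.00137294, -0.00059671, -0.00086484, -0.00095651,
        0.00333261]), 'joint_torque': array([ 6.98206477e-04, -3.85577381e+01, -3.22102439e+01,  7.00725568e-02,
        3.78379610e-02, -1.37890029e-04]), 'ee_pos': array([ 134.30368455, -558.43588568,  213.59521314]), 'tcp_rot': array([ 9.93057798e-01,  1.17623486e-01,  9.47216347e-05, -9.57658645e-04]), 'contact_force': array([-0.14867472,  0.02286885,  0.69088969]), 'moment': array([ 0.01440659, -0.02984086,  0.03558819]), 'width': 92.09053477485989}
scene 450.07282105135215 280.7763333053972 215.9487294531678 [[-0.84904803  0.52830647 -0.00311621]
 [ 0.44675382  0.71481026 -0.53801237]
 [-0.28200791 -0.45819053 -0.84293118]] [ 416.76182477 -185.08015539 1265.07179317]
side 432.9947294721926 278.92935936251837 206.10289738715156 [[-0.86831928 -0.49598581 -0.00443834]
 [-0.37174807  0.65668882 -0.65617312]
 [ 0.32836717 -0.56811783 -0.75459733]] [481.63971247 239.83911013 752.86685953]
wrist 350.4649920461312 280.0761537216914 212.37889046464642 [[ 0.23374989 -0.9722942  -0.0022315 ]
 [-0.93435276 -0.22526208  0.27611939]
 [-0.26897196 -0.06245786 -0.96112075]] [-574.09385063  -31.00474343  390.25570723]
```

View pics/scene0.png

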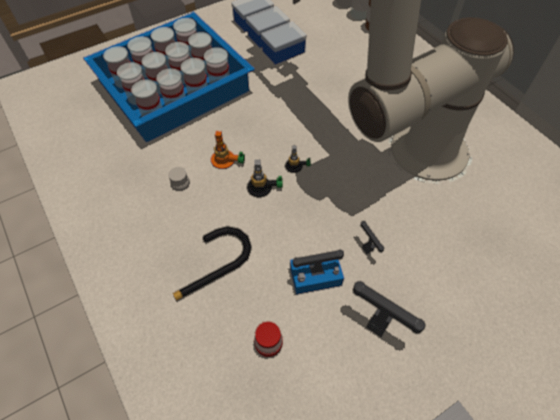

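View pics/side0.png

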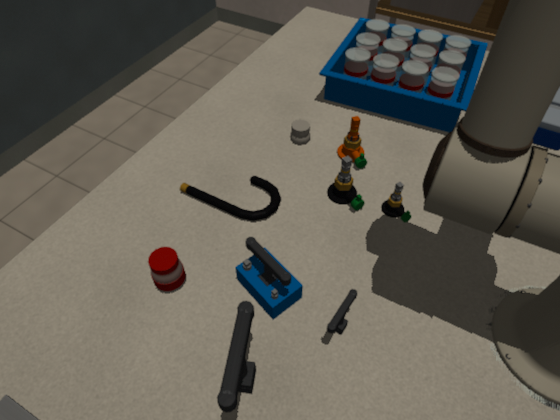

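View pics/wrist0.png

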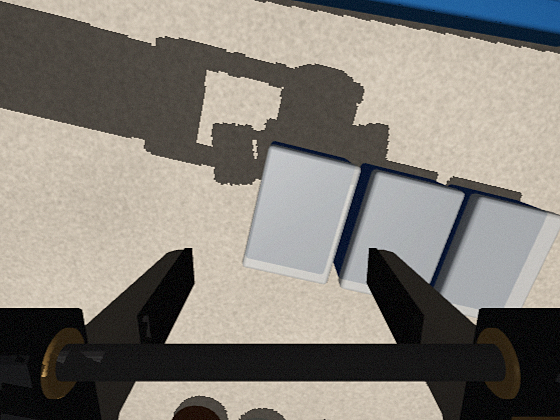

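The scene view shows the black fitting at about (260,178) and the blue block with the wrench at (318,265). The side view shows them at (345,180) and (268,270). I'll enlarge both for accurate picks.

```bash
cat > h.py <<'E'
import numpy as np, cv2
from bench import arm
def ray(c,uv):
    d=np.array([(uv[0]-c["cx"])/c["fx"],(uv[1]-c["cy"])/c["fy"],1.])
    return -c["R"].T@c["t"], c["R"].T@d
def plane(c,uv,z):
    o,d=ray(c,uv); return o+d*(z-o[2])/d[2]
def tri(cs,uvs):
    A=np.zeros((3,3));b=np.zeros(3)
    for c,uv in zip(cs,uvs):
        o,d=ray(c,uv); d=d/np.linalg.norm(d); P=np.eye(3)-np.outer(d,d); A+=P;b+=P@o
    X=np.linalg.solve(A,b); return X
def proj(c,X):
    p=c["R"]@np.asarray(X,float)+c["t"]; return np.array([c["fx"]*p[0]/p[2]+c["cx"],c["fy"]*p[1]/p[2]+c["cy"]])
def crop(c,u,v,w,h,k,name):
    im=c["image"][v:v+h,u:u+w,::-1]; cv2.imwrite(name,cv2.resize(im,None,fx=k,fy=k,interpolation=cv2.INTER_CUBIC))
E
python3 - <<'E'
from h import *
s=arm.capture("scene");d=arm.capture("side")
a=np.hstack([cv2.resize(np.ascontiguousarray(c["image"][v:v+75,u:u+100,::-1]),None,fx=4,fy=4,interpolation=cv2.INTER_CUBIC) for c,u,v in [(s,270,225),(d,220,230)]])
b=np.hstack([cv2.resize(np.ascontiguousarray(c["image"][v:v+75,u:u+100,::-1]),None,fx=4,fy=4,interpolation=cv2.INTER_CUBIC) for c,u,v in [(s,220,135),(d,310,140)]])
cv2.imwrite("pics/z1.png",np.vstack([a,b]))
E
```

```text
(no output)
```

View pics/z1.png

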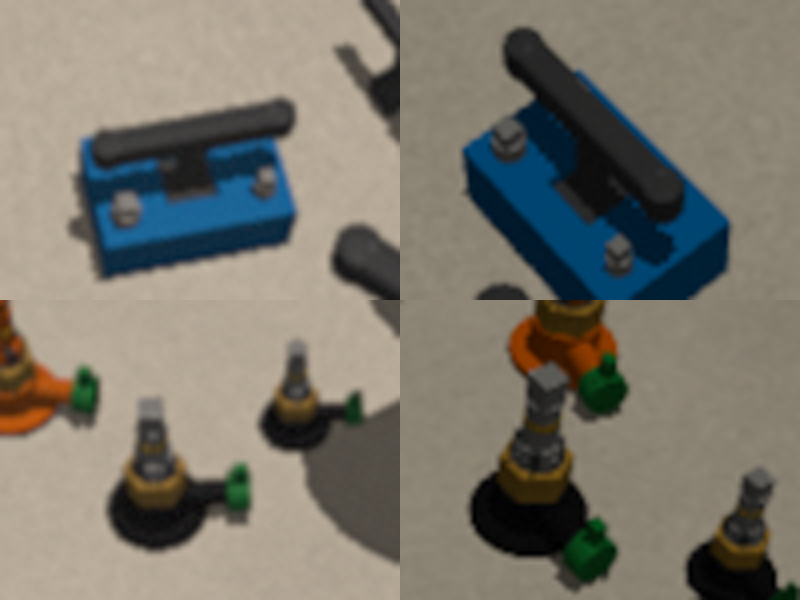

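```bash
python3 - <<'E'
from h import *
s=arm.capture("scene");d=arm.capture("side")
for n,a,b in [("barA",(296.2,262),(250.75,242)),("barB",(340.8,254),(286.25,279.5)),("tap",(257.75,161.75),(347.25,159)),("knob",(279.5,182),(358,202.5)),
 ]:
    X=tri([s,d],[a,b]); print(n,X.round(1),[ (proj(c,X)-u).round(1) for c,u in ((s,a),(d,b))])
for n,c,uv,z in [("tapS",s,(257.75,161.75),108),("tapD",d,(347.25,159),108),("barAs",s,(296.2,262),95),("barBs",s,(340.8,254),95),("barAd",d,(250.75,242),95),("barBd",d,(286.25,279.5),95)]:
    print(n,plane(c,uv,z).round(1))
for n,c in(("s",s),("d",d)):
    im=c["image"].astype(int); g=(im[...,1]>im[...,0]+30)&(im[...,1]>im[...,2]+25)
    nn,l,st,ce=cv2.connectedComponentsWithStats(g.astype(np.uint8))
    print(n,[(ce[i].round(1),st[i,4]) for i in range(1,nn) if st[i,4]>5])
    hsv=cv2.cvtColor(c["image"],cv2.COLOR_RGB2HSV)
    m=((hsv[...,0]>95)&(hsv[...,0]<115)&(hsv[...,1]>170)).astype(np.uint8)
    cs,_=cv2.findContours(m,0,2)
    for k in cs:
        if 300<cv2.contourArea(k)<4000:
            h=cv2.approxPolyDP(cv2.convexHull(k),2,True)[:,0]; print([(tuple(p),plane(c,p,45)[:2].round(0)) for p in h])
E
```

```text
barA [535.9 135.3  98. ] [array([-0.1, -0.4]), array([-0.3,  0.4])]
barB [442.8 170.6  96.9] [array([-0. , -0.1]), array([-0.1,  0.2])]
tap [ 470.  -140.   108.6] [array([-0. , -0.2]), array([-0.1,  0.2])]
knob [ 423.1 -115.3   21.3] [array([-0. , -0.3]), array([-0.3,  0.3])]
tapS [ 470.1 -139.8  108. ]
tapD [ 470.2 -141.2  108. ]
barAs [535.3 135.   95. ]
barBs [442.2 170.3  95. ]
barAd [537.1 132.5  95. ]
barBd [443.3 169.2  95. ]
s [(array([240.8, 157.4]), np.int32(40)), (array([279. , 181.6]), np.int32(43))]
[((np.int32(337), np.int32(260)), array([439., 160.])), ((np.int32(342), np.int32(276)), array([452., 198.])), ((np.int32(340), np.int32(284)), array([468., 212.])), ((np.int32(297), np.int32(292)), array([559., 177.])), ((np.int32(291), np.int32(261)), array([529., 106.]))]
[((np.int32(303), np.int32(51)), array([  96., -500.])), ((np.int32(275), np.int32(62)), array([ 199., -502.])), ((np.int32(235), np.int32(19)), array([ 199., -762.])), ((np.int32(235), np.int32(13)), array([ 182., -792.])), ((np.int32(303), np.int32(42)), array([  72., -538.]))]
d [(array([359.9, 159.8]), np.int32(65)), (array([358.5, 196. ]), np.int32(10)), (array([356. , 202.3]), np.int32(64))]
[((np.int32(300), np.int32(297)), array([419., 162.])), ((np.int32(272), np.int32(317)), array([443., 219.])), ((np.int32(238), np.int32(279)), array([535., 185.])), ((np.int32(236), np.int32(267)), array([552., 165.])), ((np.int32(254), np.int32(255)), array([537., 126.])), ((np.int32(290), np.int32(274)), array([457., 129.])), ((np.int32(301), np.int32(285)), array([429., 139.]))]
[((np.int32(538), np.int32(128)), array([ 128., -542.])), ((np.int32(559), np.int32(133)), array([  80., -546.])), ((np.int32(559), np.int32(148)), array([  73., -487.])), ((np.int32(534), np.int32(142)), array([ 128., -481.]))]
```

```bash
python3 - <<'E'
from h import *
from scipy.spatial.transform import Rotation as Ro
w=arm.capture("wrist"); o=arm.observe(); T=Ro.from_quat(o["tcp_rot"]).as_matrix()
C=-w["R"].T@w["t"]; print("cam in tool",T.T@(C-o["ee_pos"])); print("axes in tool",(w["R"]@T).round(3))
print(proj(w,o["ee_pos"]), o["time"], o["ee_pos"],T.round(4))
# want tap (470,-140.3,108) seen at image (280,170)with given yaw; compute offset of point at z=108 when tcp z=z0
for z0 in (215,230,260):
    p=plane(w,(280,190),o["ee_pos"][2]-(z0-108)); print(z0,(T.T@(p-o["ee_pos"])).round(1))
E
```

```text
cam in tool [  78.00142337    0.18840662 -168.50477589]
axes in tool [[ 0.     1.     0.001]
 [-0.961  0.    -0.276]
 [-0.276 -0.001  0.961]]
[279.96179865 266.59801155] 0.4 [ 134.30997307 -559.01204422  214.4868581 ] [[ 9.723e-01  2.336e-01 -0.000e+00]
 [ 2.336e-01 -9.723e-01  2.000e-04]
 [ 0.000e+00 -2.000e-04 -1.000e+00]]
215 [ 1.75e+01 -1.00e-01  1.07e+02]
230 [ 1.42e+01 -1.00e-01  1.22e+02]
260 [ 7.60e+00 -1.00e-01  1.52e+02]
```

Call:
drive_tool(plan=[[0.41,-0.329,-0.016,0,1],[0.41,-0.329,-0.016,0,1],[0.41,-0.329,-0.016,0,1],[0.41,-0.329,-0.016,0,1],[0.41,-0.329,-0.016,0,1],[0.41,-0.329,-0.016,0,1],[0.41,-0.329,-0.016,0,1],[0.41,-0.329,-0.016,0,1],[0.41,-0.329,-0.016,0,1],[0.41,-0.329,-0.016,0,1],[0.41,-0.329,-0.016,0,1],[0.41,-0.329,-0.016,0,1],[0.41,-0.329,-0.016,0,1],[0.41,-0.329,-0.016,0,1]], force=60)

```text
time: 1.8
ee_pos: [455.5, -144.3, 230.5]
tcp_rot: [0.993, 0.117, -0.0, 0.0]
contact_force: [-0.0, -0.3, -0.2]
width: 91.7
```

```bash
python3 - <<'E'
from h import *
w=arm.capture("wrist"); o=arm.observe(); print(o["time"],o["qpos"].round(3),o["ee_pos"],o["qvel"].round(3),o["contact_force"],o["moment"])
np.savez("w1.npz",image=w["image"],**{k:w[k] for k in("fx","fy","cx","cy","R","t")})
cv2.imwrite("pics/w1.png",w["image"][:,:,::-1])
crop(w,220,130,120,110,5,"pics/w1z.png")
E
```

```text
1.85 [-0.561 -0.11   1.839 -0.     1.413  0.776] [ 455.48669971 -144.47223217  230.55105134] [-0.005 -0.002  0.001  0.001 -0.     0.003] [-0.68095235  0.72607834  0.50938976] [ 0.03328858  0.02920879 -0.01325909]
```

View pics/w1.png

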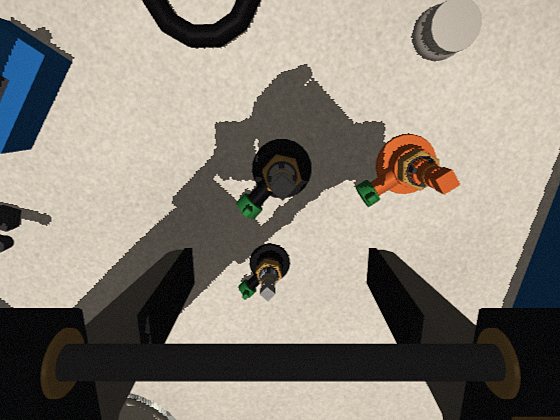

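View pics/w1z.png

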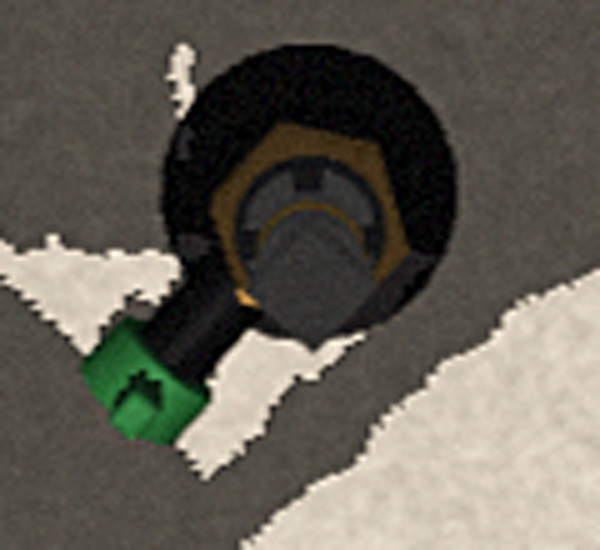

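```bash
python3 - <<'E'
import cv2,numpy as np
w=np.load("w1.npz"); im=w["image"][165:205,262:302,::-1].astype(float)
g=np.clip((im-10)*3.2,0,255).astype(np.uint8)
cv2.imwrite("pics/w1q.png",cv2.resize(g,None,fx=14,fy=14,interpolation=cv2.INTER_CUBIC))
E
```

```text
(no output)
```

View pics/w1q.png

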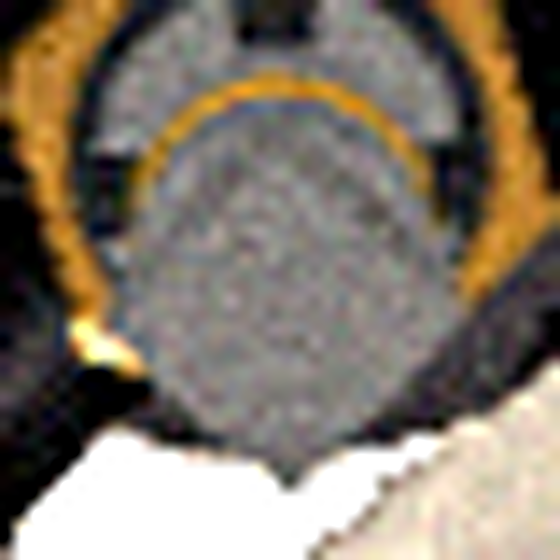

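```bash
python3 - <<'E'
import cv2,numpy as np
from h import plane,tri,ray
w=dict(np.load("w1.npz"));
im=cv2.resize(w["image"][165:205,262:302],None,fx=8,fy=8,interpolation=cv2.INTER_CUBIC)
g=cv2.GaussianBlur(im,(0,0),4).astype(int); mx=g.max(2);mn=g.min(2)
print([ (c, g[c[1]*8//14, c[0]*8//14]) for c in [(280,280),(280,180),(280,430),(430,390),(230,460),(180,400),(140,330),(100,330),(470,330),(510,300)]])
m=((mx>44)&(mx<75)&(mx-mn<14)).astype(np.uint8)
cv2.imwrite("pics/m.png",m*255)
# edge points along rays from centre downwards
c0=np.array([282.6,186.5])
gr=cv2.GaussianBlur(w["image"],(0,0),.6).astype(float)
E
```

```text
[((280, 280), array([50, 48, 49])), ((280, 180), array([55, 54, 52])), ((280, 430), array([50, 50, 50])), ((430, 390), array([28, 25, 28])), ((230, 460), array([119, 111, 102])), ((180, 400), array([46, 44, 43])), ((140, 330), array([49, 49, 50])), ((100, 330), array([113,  85,  50])), ((470, 330), array([34, 31, 32])), ((510, 300), array([30, 28, 31]))]
```

View pics/m.png

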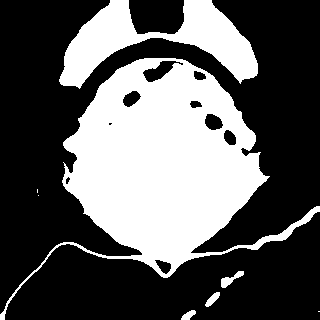

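```bash
cat > sq.py <<'E'
import cv2,numpy as np
from h import plane
def sq(w,c0,z=108.6,lo=38,hi=75):
    im=cv2.GaussianBlur(w["image"],(0,0),.5).astype(np.float32)
    P=plane(w,c0,z)[:2]
    out=[]
    import math
    # rectify: sample plane at 0.2mm
    N=161; xs=(np.arange(N)-80)*0.2
    X,Y=np.meshgrid(xs+P[0],xs+P[1]); pts=np.stack([X,Y,np.full_like(X,z)],-1)@w["R"].T+w["t"]
    u=(w["fx"]*pts[...,0]/pts[...,2]+w["cx"]).astype(np.float32); v=(w["fy"]*pts[...,1]/pts[...,2]+w["cy"]).astype(np.float32)
    r=cv2.remap(im,u,v,cv2.INTER_CUBIC)
    return P,r
E
python3 - <<'E'
import cv2,numpy as np
from sq import sq
w=dict(np.load("w1.npz"))
P,r=sq(w,(282.6,186.5)); print(P)
g=np.clip((r-10)*3,0,255).astype(np.uint8)[::-1]  # +y up
cv2.imwrite("pics/rect.png",cv2.resize(g[:,:,::-1],None,fx=3.5,fy=3.5))
E
```

```text
[ 472.69074693 -142.50179547]
```

View pics/rect.png

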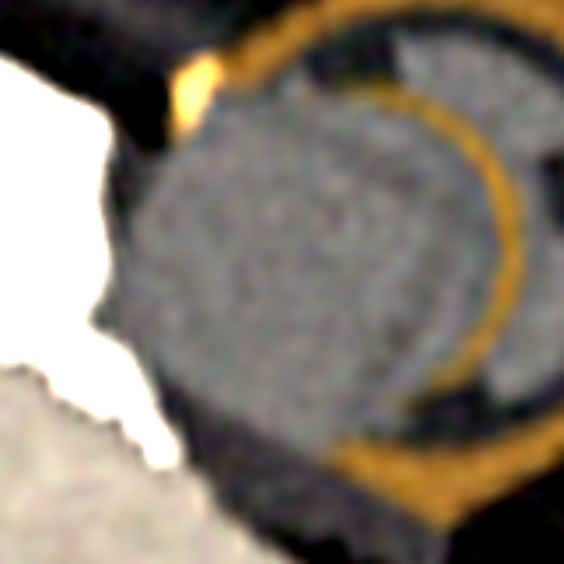

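```bash
python3 - <<'E'
import cv2,numpy as np
from h import plane
w=dict(np.load("w1.npz")); im=w["image"].astype(int)
g=((im[...,1]>im[...,0]+25)&(im[...,1]>im[...,2]+20)).astype(np.uint8)
n,l,st,ce=cv2.connectedComponentsWithStats(g)
for i in range(1,n):
    if st[i,4]>20:
        p=plane(w,ce[i],34); v=p[:2]-[472.7,-142.5]; print(ce[i],st[i],p.round(1),np.linalg.norm(v),np.degrees(np.arctan2(v[1],v[0])))
# flange ellipse: dark mask centre at z ~? 
for uv in [(220+310/5,130+192/5)]:
    print(plane(w,uv,10))
E
```

```text
[367.77121771 194.33210332] [356 183  24  24 271] [ 470.5 -237.1   34. ] 94.65092913549051 -91.3582603576558
[247.44936709 207.43037975] [236 194  26  25 316] [ 426.4 -115.1   34. ] 53.80964620583922 149.42681746039713
[245.29577465 290.20422535] [239 281  17  19 142] [ 328.5 -133.3   34. ] 144.4459395075741 176.35449784751776
[ 472.5633865  -142.50595767   10.        ]
```

The wrist view shows our fitting (the larger black one) at pixel (281,165). Its tap square is at (282.6,186.5), with yaw about -31° from both the square's edges and the knob. The smaller black one and the orange one are look-alikes. Next I'll go over the wrench.

Call:
drive_tool(plan=[[0.111,-0.276,0.025,-145.7,1],[0.111,-0.276,0.025,-145.7,1],[0.111,-0.276,0.025,-145.7,1],[0.111,-0.276,0.025,-145.7,1],[0.111,-0.276,0.025,-145.7,1],[0.111,-0.276,0.025,-145.7,1],[0.111,-0.276,0.025,-145.7,1],[0.111,-0.276,0.025,-145.7,1],[0.111,-0.276,0.025,-145.7,1],[0.111,-0.276,0.025,-145.7,1],[0.111,-0.276,0.025,-145.7,1],[0.111,-0.276,0.025,-145.7,1],[0.111,-0.276,0.025,-145.7,1],[0.111,-0.276,0.025,-145.7,1],[0.111,-0.276,0.025,-145.7,1],[0.111,-0.276,0.025,-145.7,1],[0.111,-0.276,0.025,-145.7,1],[0.111,-0.276,0.025,-145.7,1],[0.111,-0.276,0.025,-145.7,1],[0.111,-0.276,0.025,-145.7,1]])

```text
time: 3.85
ee_pos: [499.7, 150.4, 205.6]
tcp_rot: [0.182, 0.983, 0.0, 0.0]
contact_force: [0.9, 0.1, 0.4]
width: 91.7
```

```bash
python3 - <<'E'
from h import *
w=arm.capture("wrist"); o=arm.observe(); print(o["time"],o["qpos"].round(3),o["ee_pos"],o["tcp_rot"].round(4),o["qvel"].round(3))
np.savez("w2.npz",image=w["image"],**{k:w[k] for k in("fx","fy","cx","cy","R","t")})
cv2.imwrite("pics/w2.png",np.clip(w["image"][:,:,::-1].astype(float)*1.5,0,255).astype(np.uint8))
E
```

```text
3.9 [ 0.061  0.027  1.756  0.     1.359 -1.145] [499.62242467 150.54344272 205.62738651] [0.1816 0.9834 0.     0.    ] [ 0.005 -0.001  0.     0.     0.001 -0.008]
```

View pics/w2.png

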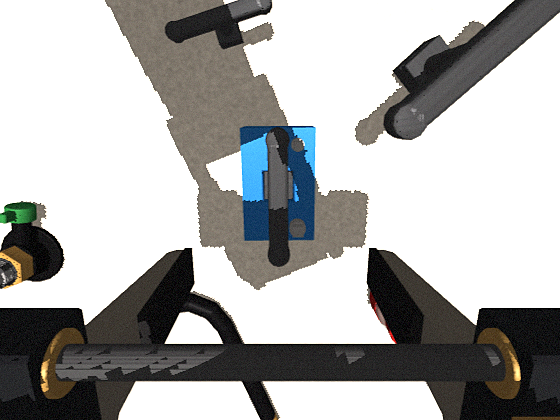

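```bash
python3 - <<'E'
import cv2,numpy as np
from h import plane
from scipy.spatial.transform import Rotation as Ro
w=dict(np.load("w2.npz"))
im=np.clip(w["image"][115:275,230:330,::-1].astype(float)*2.2,0,255).astype(np.uint8)
cv2.imwrite("pics/w2z.png",cv2.resize(im,None,fx=3.7,fy=3.7,interpolation=cv2.INTER_CUBIC))
T=Ro.from_quat([0.1816,0.9834,0,0]).as_matrix(); e=np.array([499.62,150.54,205.63])
for uv,z in [((279,127.5),95),((279,266),95),((279,197),95),((241,127),45),((315,127),45),((315,240),45),((242,240),45)]:
    p=plane(w,uv,z); print(uv,p.round(1),(T.T@(p-e)).round(1))
E
```

```text
(279, 127.5) [437.5 173.2  95. ] [ 66.1  -1.  110.6]
(279, 266) [546.5 131.3  95. ] [-50.7  -1.2 110.6]
(279, 197) [489.1 153.4  95. ] [ 10.8  -1.1 110.6]
(241, 127) [426.5 140.1  45. ] [ 64.5 -35.8 160.6]
(315, 127) [450.7 203.2  45. ] [ 64.5  31.7 160.6]
(315, 240) [554.4 166.7  45. ] [-45.4  34.7 160.6]
(242, 240) [528.3  98.6  45. ] [-45.3 -38.3 160.6]
```

View pics/w2z.png

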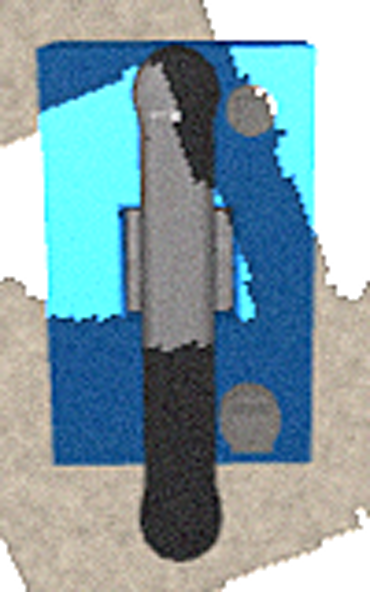

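Call:
drive_tool(plan=[[0.0085,-0.0012,0.05,0,1],[0.0085,-0.0012,0.09,0,1],[0.0085,-0.0012,0.115,0,1],[0.0085,-0.0012,0.13,0,1],[0.0085,-0.0012,0.13,0,1],[0.0085,-0.0012,0.13,0,0],[0.0085,-0.0012,0.13,0,0],[0.0085,-0.0012,0.13,0,0],[0.0085,-0.0012,0.13,0,0],[0.0085,-0.0012,0.13,0,0],[0.0085,-0.0012,0.13,0,0],[0.0085,-0.0012,0.13,0,0],[0.0085,-0.0012,0.13,0,0]], force=60)

```text
time: 5.2
ee_pos: [491.2, 152.8, 75.6]
tcp_rot: [0.18, 0.984, -0.0, -0.0]
contact_force: [-0.7, -0.8, 0.4]
width: 30.1
```

```bash
python3 - <<'E'
from h import *
w=arm.capture("wrist"); o=arm.observe(); print(o["time"],o["qpos"].round(3),o["ee_pos"],o["contact_force"],o["moment"],o["width"])
cv2.imwrite("pics/w3.png",np.clip(w["image"][:,:,::-1].astype(float)*1.5,0,255).astype(np.uint8))
E
```

```text
5.25 [ 0.066  0.16   1.889  0.     1.093 -1.142] [491.15534448 152.79970817  75.57851482] [-0.07488088  0.05729723 -0.63866921] [-0.00756229 -0.11841929  0.02078557] 25.72710758000798
```

View pics/w3.png

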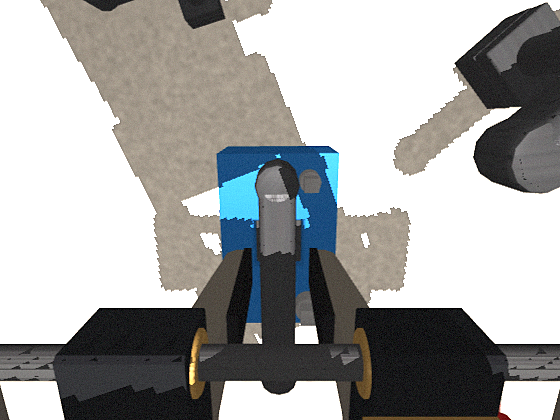

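The fingers are still closing on the bar, whose ends are at rows 160 and 392. I'll finish the close, then lift.

Call:
drive_tool(plan=[[0,0,0,0,0],[0,0,0,0,0],[0,0,0,0,0],[0,0,0,0,0],[0,0,0,0,0]], force=60)

```text
time: 5.75
ee_pos: [491.1, 152.8, 75.5]
tcp_rot: [0.18, 0.984, -0.0, -0.0]
contact_force: [0.8, -0.8, -0.2]
width: 15.7
```

```bash
python3 - <<'E'
from h import *
from scipy.spatial.transform import Rotation as Ro
w=arm.capture("wrist"); o=arm.observe(); print(o["time"],o["qpos"].round(3),o["ee_pos"],o["contact_force"],o["moment"],o["width"])
T=Ro.from_quat(o["tcp_rot"]).as_matrix()
for uv in [(278,158.5),(279,392.5)]: print((T.T@(plane(w,uv,95)-o["ee_pos"])).round(1))
cv2.imwrite("pics/w4.png",np.clip(w["image"][:,:,::-1].astype(float)*1.5,0,255).astype(np.uint8))
E
```

```text
5.8 [ 0.066  0.16   1.889  0.     1.093 -1.142] [491.11918001 152.79203434  75.51588989] [-0.94467626 -0.40925671 -1.0215018 ] [ 0.02604942 -0.15753961  0.01236997] 15.431929093929059
[ 58.9  -1.  -19.5]
[-62.2  -0.7 -19.5]
```

View pics/w4.png

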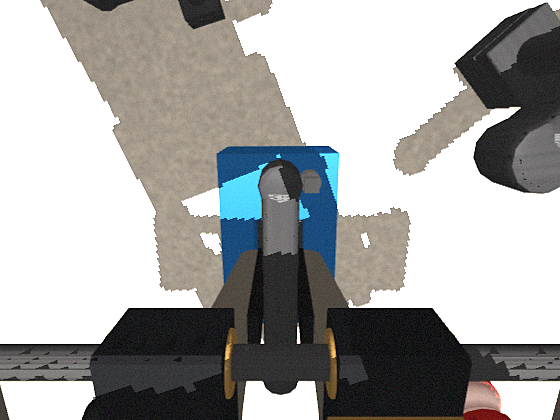

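Gripped: width 15.4 mm, with the bar centred on the TCP within about 1 mm. Next I lift, then carry it over to the tap.

Call:
drive_tool(plan=[[0,0,-0.03,0,0],[0,0,-0.07,0,0],[0,0,-0.11,0,0],[0,0,-0.135,0,0],[-0.01,-0.035,-0.135,0,0],[-0.023,-0.075,-0.135,0,0],[-0.035,-0.115,-0.135,0,0],[-0.047,-0.155,-0.135,2,0],[-0.059,-0.195,-0.135,4,0],[-0.07,-0.23,-0.135,6,0],[-0.078,-0.258,-0.135,8,0],[-0.084,-0.275,-0.135,10,0],[-0.086,-0.282,-0.135,10,0],[-0.086,-0.282,-0.135,10,0],[-0.086,-0.282,-0.135,10,0],[-0.086,-0.282,-0.135,10,0]], force=60)

```text
time: 7.4
ee_pos: [471.5, -140.2, 210.4]
tcp_rot: [0.265, 0.964, 0.0, -0.0]
contact_force: [-0.8, -0.0, -4.0]
width: 15.3
```

```bash
python3 - <<'E'
from h import *
s=arm.capture("scene");d=arm.capture("side");o=arm.observe(); print(o["time"],o["qpos"].round(3),o["ee_pos"],o["tcp_rot"].round(4),o["contact_force"],o["moment"],o["width"])
for n,c in(("s5",s),("d5",d)): np.savez(n+".npz",image=c["image"],**{k:c[k] for k in("fx","fy","cx","cy","R","t")})
a=np.hstack([cv2.resize(np.clip(c["image"][v:v+100,u:u+66,::-1]*1.6,0,255).astype(np.uint8),None,fx=6,fy=6,interpolation=cv2.INTER_CUBIC) for c,u,v in [(s,225,105),(d,315,105)]])
cv2.imwrite("pics/sd5.png",a)
E
```

```text
7.5 [-0.536 -0.057  1.829  0.     1.37  -1.571] [ 471.55236467 -140.470111    210.52769937] [ 2.647e-01  9.643e-01  1.000e-04 -1.000e-04] [-0.17774119  0.14781276 -3.94808305] [-0.01749716 -0.13163769  0.01029603] 15.533070697606444
```

View pics/sd5.png

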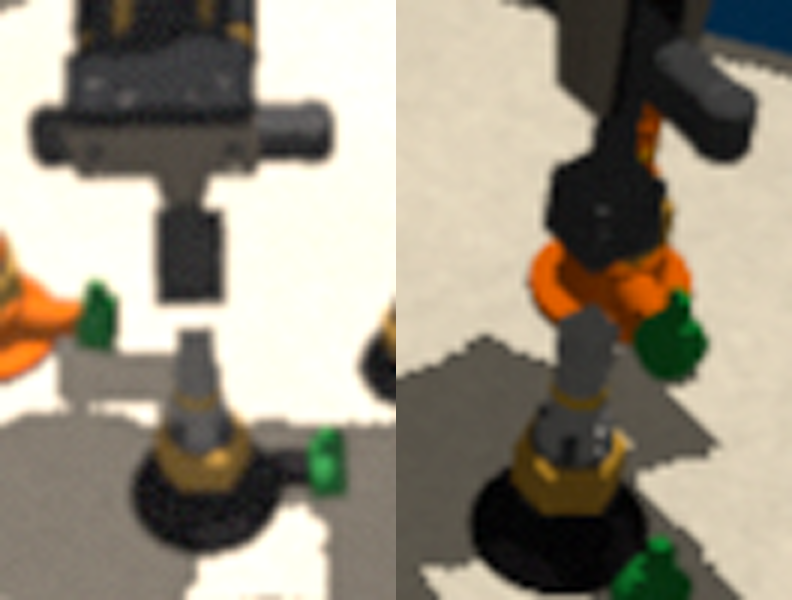

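```bash
cat > uz.py <<'E'
import numpy as np
def xy(s,d,us,ud,z):
    A=[];b=[]
    for c,u in((s,us),(d,ud)):
        k=(u-c["cx"])/c["fx"]; r=c["R"][0]-k*c["R"][2]; A.append(r[:2]); b.append(-(c["t"][0]-k*c["t"][2])-r[2]*z)
    return np.linalg.solve(A,b)
E
python3 - <<'E'
from h import *; from uz import xy
s=dict(np.load("s5.npz"));d=dict(np.load("d5.npz"))
mz=210.5+19-82
print("mouth z",mz,"socket",xy(s,d,256.7,350.0,mz+13.5),"tap",xy(s,d,257.75,347.0,102))
# row profiles
for n,c,rows,u0,u1 in(("scene",s,(143,147,151),240,275),("side",d,(137,140,143),330,370),("sceneT",s,(161,163,165),248,268),("sideT",d,(158,160,162,164),335,360)):
    g=c["image"].astype(int).sum(2)
    for r in rows: print(n,r,u0,list(g[r,u0:u1]))
E
```

```text
mouth z 147.5 socket [ 470.14504755 -139.75141264] tap [ 469.81144589 -140.82397659]
scene 143 240 [np.int64(501), np.int64(504), np.int64(505), np.int64(508), np.int64(509), np.int64(508), np.int64(512), np.int64(511), np.int64(516), np.int64(497), np.int64(357), np.int64(182), np.int64(88), np.int64(91), np.int64(83), np.int64(93), np.int64(92), np.int64(87), np.int64(91), np.int64(88), np.int64(76), np.int64(138), np.int64(294), np.int64(450), np.int64(504), np.int64(507), np.int64(505), np.int64(507), np.int64(508), np.int64(503), np.int64(493), np.int64(499), np.int64(495), np.int64(498), np.int64(497)]
scene 147 240 [np.int64(521), np.int64(514), np.int64(515), np.int64(513), np.int64(514), np.int64(514), np.int64(517), np.int64(511), np.int64(520), np.int64(500), np.int64(360), np.int64(180), np.int64(93), np.int64(91), np.int64(87), np.int64(92), np.int64(91), np.int64(94), np.int64(93), np.int64(89), np.int64(94), np.int64(159), np.int64(305), np.int64(457), np.int64(510), np.int64(511), np.int64(508), np.int64(511), np.int64(506), np.int64(507), np.int64(504), np.int64(498)
[... 4137 characters left out ...]
p.int64(387), np.int64(389), np.int64(385), np.int64(270), np.int64(99), np.int64(97), np.int64(96), np.int64(98), np.int64(103), np.int64(106), np.int64(102), np.int64(101), np.int64(102), np.int64(145), np.int64(148), np.int64(127), np.int64(88), np.int64(41), np.int64(39), np.int64(45), np.int64(43), np.int64(44)]
sideT 164 335 [np.int64(158), np.int64(157), np.int64(261), np.int64(318), np.int64(321), np.int64(355), np.int64(272), np.int64(113), np.int64(97), np.int64(97), np.int64(100), np.int64(101), np.int64(102), np.int64(99), np.int64(103), np.int64(102), np.int64(125), np.int64(150), np.int64(157), np.int64(139), np.int64(89), np.int64(38), np.int64(47), np.int64(45), np.int64(39)]
```

```bash
python3 - <<'E'
from h import *; from uz import xy
s=dict(np.load("s5.npz"));d=dict(np.load("d5.npz"))
mz=147.5
print(xy(s,d,256.2,349.9,mz+13.5),xy(s,d,257.2,346.6,108.6),xy(s,d,257.2,346.9,106),xy(s,d,257.1,346.2,102))
im=np.clip(d["image"][150:175,330:365,::-1]*2.2,0,255).astype(np.uint8)
im2=np.clip(s["image"][150:175,240:275,::-1]*1.5,0,255).astype(np.uint8)
cv2.imwrite("pics/td.png",np.vstack([cv2.resize(i,None,fx=12,fy=12,interpolation=cv2.INTER_NEAREST) for i in(im,im2)]))
E
```

```text
[ 470.85327306 -140.87653906] [ 471.31678827 -140.31929024] [ 470.80672641 -141.43668684] [ 471.65287566 -140.85158554]
```

View pics/td.png

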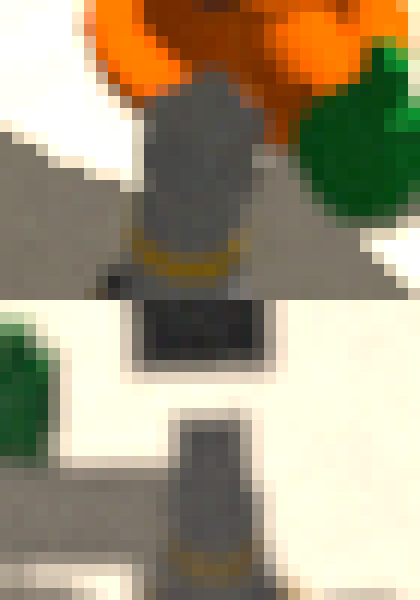

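Call:
drive_tool(plan=[[0,0,0.02,0,0],[0,0,0.035,0,0],[0,0,0.035,0,0],[0,0,0.037,0,0],[0,0,0.039,0,0],[0,0,0.041,0,0],[0,0,0.041,0,0]])

```text
time: 8.2
ee_pos: [471.9, -141.6, 170.2]
tcp_rot: [0.265, 0.964, -0.0, 0.001]
contact_force: [0.3, 0.7, -3.3]
width: 15.6
```

```bash
cat > ob.py <<'E'
from bench import arm
import numpy as np
from scipy.spatial.transform import Rotation as Ro
o=arm.observe(); q=o["tcp_rot"]; psi=np.degrees(2*np.arctan2(q[1],q[0])); T=Ro.from_quat(q).as_matrix()
print("t",round(o["time"],2),"pos",o["ee_pos"].round(2),"psi",round(psi,2),"J6",o["qpos"][5].round(3),"F",o["contact_force"].round(2),"Ftool",(T.T@o["contact_force"]).round(2),"M",o["moment"].round(3),"w",round(o["width"],1),"tilt",T[:2,2].round(4))
E
python3 ob.py
```

```text
t 8.2 pos [ 471.89 -141.57  170.15] psi 149.21 J6 -1.571 F [ 0.34  0.66 -3.33] Ftool [0.05 0.74 3.33] M [ 0.024 -0.17   0.033] w 15.6 tilt [ 0.0011 -0.0006]
```

Call:
drive_tool(plan=[[0,0,0.002,0,0],[0,0,0.004,0,0],[0,0,0.004,0,0]])

```text
time: 8.5
ee_pos: [471.2, -141.3, 165.1]
tcp_rot: [0.265, 0.964, 0.0, -0.0]
contact_force: [-1.0, -0.3, -4.0]
width: 15.7
```

```bash
python3 ob.py
```

```text
t 8.5 pos [ 471.17 -141.26  165.11] psi 149.21 J6 -1.571 F [-0.99 -0.25 -4.04] Ftool [ 0.71 -0.72  4.04] M [-0.053 -0.161  0.012] w 15.7 tilt [-0.0008  0.0004]
```

Call:
drive_tool(plan=[[0,0,0.002,0,0],[0,0,0.004,0,0],[0,0,0.005,0,0],[0,0,0.005,0,0]])

```text
time: 8.9
ee_pos: [471.3, -141.3, 160.3]
tcp_rot: [0.265, 0.964, 0.0, -0.0]
contact_force: [-1.0, 0.2, -4.2]
width: 15.4
```

```bash
python3 ob.py;python3 - <<'E'
from h import *
s=arm.capture("scene");d=arm.capture("side")
a=np.hstack([cv2.resize(np.clip(c["image"][v:v+100,u:u+66,::-1]*1.6,0,255).astype(np.uint8),None,fx=6,fy=6,interpolation=cv2.INTER_CUBIC) for c,u,v in [(s,225,105),(d,315,105)]])
cv2.imwrite("pics/sd6.png",a)
E
```

```text
t 8.9 pos [ 471.33 -141.31  160.31] psi 149.21 J6 -1.571 F [-1.04  0.17 -4.19] Ftool [ 0.98 -0.39  4.19] M [-0.065 -0.133 -0.062] w 15.4 tilt [-0.0005  0.0003]
```

View pics/sd6.png

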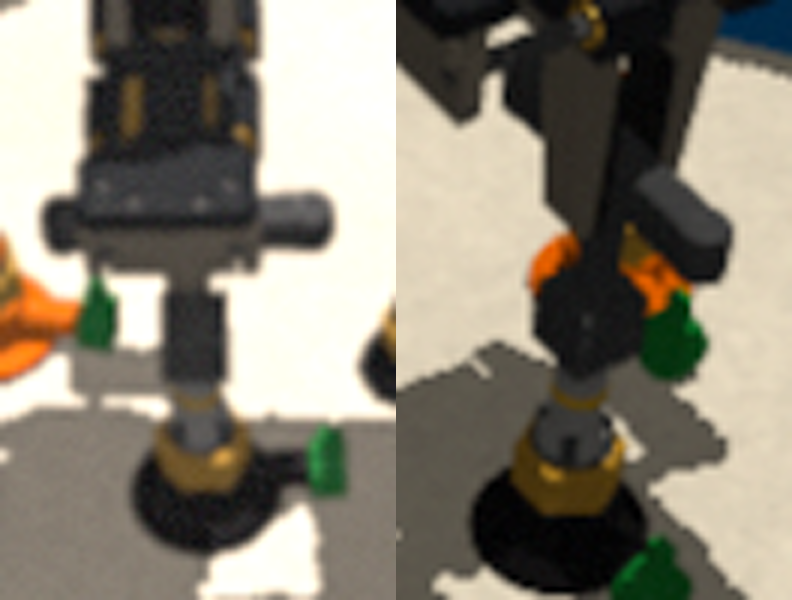

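The scene and side views show the socket sliding over the square with negligible force. I'll continue until it seats.

Call:
drive_tool(plan=[[0,0,0.002,0,0],[0,0,0.004,0,0],[0,0,0.0055,0,0],[0,0,0.0055,0,0]])

```text
time: 9.4
ee_pos: [471.3, -141.3, 154.7]
tcp_rot: [0.266, 0.964, 0.0, -0.0]
contact_force: [0.4, -0.2, -4.9]
width: 15.9
```

```bash
python3 ob.py
```

```text
t 9.4 pos [ 471.29 -141.27  154.73] psi 149.21 J6 -1.571 F [ 0.44 -0.16 -4.94] Ftool [-0.46  0.09  4.94] M [-0.015 -0.151 -0.004] w 15.9 tilt [-0.0005  0.0003]
```

Call:
drive_tool(plan=[[0,0,0.001,0,0],[0,0,0.002,0,0],[0,0,0.002,0,0]])

```text
time: 9.7
ee_pos: [471.8, -141.5, 153.7]
tcp_rot: [0.265, 0.964, -0.0, 0.0]
contact_force: [-0.9, 0.3, 0.1]
width: 15.6
```

```bash
python3 ob.py
```

```text
t 9.7 pos [ 471.8  -141.53  153.68] psi 149.21 J6 -1.571 F [-0.94  0.3   0.14] Ftool [ 0.97 -0.22 -0.14] M [0.079 0.089 0.036] w 15.6 tilt [ 0.0007 -0.0004]
```

Seated: the load cell now shows the weight taken up, and z stopped at 153.7, matching the 154 expected. First forward stroke, watching forces.

Call:
drive_tool(plan=[[0,0,0,3,0],[0,0,0,7,0],[0,0,0,12,0],[0,0,0,17,0],[0,0,0,22,0],[0,0,0.0001,27,0],[0,0,0.0001,32,0],[0,0,0.0002,37,0],[0,0,0.0002,42,0],[0,0,0.0002,45,0],[0,0,0.0002,45,0]], force=60)

```text
time: 10.8
ee_pos: [471.8, -141.7, 153.5]
tcp_rot: [0.614, 0.789, -0.0, 0.001]
contact_force: [-0.6, -1.0, -0.5]
width: 15.2
```

```bash
python3 ob.py
```

```text
t 10.8 pos [ 471.78 -141.72  153.49] psi 104.23 J6 -0.786 F [-0.64 -0.98 -0.47] Ftool [-0.79 -0.86  0.47] M [-0.198  0.162  0.191] w 15.2 tilt [ 0.0007 -0.001 ]
```

Call:
drive_tool(plan=[[0,0,0,5,0],[0,0,0,10,0],[0,0,0,15,0],[0,0,0.0001,20,0],[0,0,0.0001,25,0],[0,0,0.0001,30,0],[0,0,0.0002,35,0],[0,0,0.0002,40,0],[0,0,0.0002,45,0],[0,0,0.0003,50,0],[0,0,0.0003,55,0],[0,0,0.0003,60,0],[0,0,0.0003,65,0],[0,0,0.0003,70,0],[0,0,0.0003,70,0]])

```text
time: 12.3
ee_pos: [471.7, -141.9, 153.1]
tcp_rot: [0.956, 0.295, 0.0, 0.001]
contact_force: [-1.5, -2.2, 0.7]
width: 15.5
```

```bash
python3 ob.py
```

```text
t 12.3 pos [ 471.73 -141.87  153.12] psi 34.28 J6 0.435 F [-1.52 -2.19  0.71] Ftool [-2.49  0.96 -0.71] M [-0.408  0.303  0.133] w 15.5 tilt [ 0.0006 -0.0012]
```

Sideways force has grown to about 2.7 N, which is roughly 0.017 rad of lean. I'll recentre while finishing the stroke.

Call:
drive_tool(plan=[[-0.0007,0.0002,0,0,0],[-0.0014,0.0004,0,5,0],[-0.0014,0.0004,0,10,0],[-0.0014,0.0003,0.0001,15,0],[-0.0014,0.0003,0.0001,20,0],[-0.0013,0.0002,0.0001,25,0],[-0.0013,0.0002,0.0001,30,0],[-0.0013,0.0002,0.0002,35,0],[-0.0013,0.0001,0.0002,40,0],[-0.0012,0.0001,0.0002,45,0],[-0.0012,0.0001,0.0002,50,0],[-0.0012,0,0.0003,55,0],[-0.0012,0,0.0003,60,0],[-0.0011,0,0.0003,65,0],[-0.0011,0,0.0003,70,0],[-0.0011,0,0.0003,74,0],[-0.0011,0,0.0003,74,0]])

```text
time: 14.0
ee_pos: [470.9, -142.2, 152.7]
tcp_rot: [0.941, -0.339, 0.0, 0.0]
contact_force: [-0.2, -0.3, 0.7]
width: 15.6
```

```bash
python3 ob.py
```

```text
t 14.0 pos [ 470.85 -142.17  152.72] psi -39.69 J6 1.724 F [-0.23 -0.28  0.71] Ftool [ 0.    0.37 -0.71] M [-0.163  0.235  0.146] w 15.6 tilt [ 0.0007 -0.0004]
```

Call:
drive_tool(plan=[[0,0,0,-3,0],[0,0,0,-8,0],[0,0,0,-13,0],[0.0001,0.0001,0,-18,0],[0.0001,0.0001,0,-24,0],[0.0001,0.0001,-0.0001,-30,0],[0.0002,0.0002,-0.0001,-36,0],[0.0002,0.0002,-0.0001,-42,0],[0.0003,0.0003,-0.0002,-48,0],[0.0003,0.0003,-0.0002,-54,0],[0.0004,0.0003,-0.0002,-60,0],[0.0004,0.0004,-0.0003,-66,0],[0.0005,0.0004,-0.0003,-72,0],[0.0005,0.0004,-0.0003,-78,0],[0.0006,0.0005,-0.0004,-84,0],[0.0006,0.0005,-0.0004,-90,0],[0.0007,0.0005,-0.0004,-96,0],[0.0008,0.0006,-0.0005,-102,0],[0.0008,0.0006,-0.0005,-107,0],[0.0008,0.0006,-0.0005,-107,0]])

```text
time: 16.0
ee_pos: [471.3, -142.7, 153.2]
tcp_rot: [0.832, 0.554, 0.001, 0.0]
contact_force: [0.3, 1.4, 1.8]
width: 15.4
```

```bash
python3 ob.py
```

```text
t 16.0 pos [ 471.26 -142.72  153.17] psi 67.33 J6 -0.146 F [0.33 1.41 1.83] Ftool [ 1.43 -0.24 -1.83] M [ 0.178 -0.046 -0.191] w 15.4 tilt [0.0012 0.0007]
```

Call:
drive_tool(plan=[[0.0003,0,0,3,0],[0.0004,-0.0001,0,8,0],[0.0004,-0.0001,0,13,0],[0.0004,-0.0001,0,18,0],[0.0004,-0.0001,0,24,0],[0.0004,-0.0002,0.0001,30,0],[0.0004,-0.0002,0.0001,36,0],[0.0004,-0.0002,0.0001,42,0],[0.0004,-0.0003,0.0002,48,0],[0.0004,-0.0003,0.0002,54,0],[0.0004,-0.0003,0.0002,60,0],[0.0004,-0.0004,0.0003,66,0],[0.0004,-0.0004,0.0003,72,0],[0.0004,-0.0004,0.0003,78,0],[0.0004,-0.0005,0.0004,84,0],[0.0004,-0.0005,0.0004,90,0],[0.0004,-0.0006,0.0004,96,0],[0.0004,-0.0006,0.0005,102,0],[0.0004,-0.0006,0.0005,104,0],[0.0004,-0.0006,0.0005,104,0]])

```text
time: 18.0
ee_pos: [470.8, -142.5, 152.7]
tcp_rot: [0.949, -0.315, 0.0, 0.0]
contact_force: [-0.3, 0.3, 1.5]
width: 15.6
```

```bash
python3 ob.py
```

```text
t 18.0 pos [ 470.75 -142.46  152.7 ] psi -36.78 J6 1.672 F [-0.3   0.3   1.51] Ftool [-0.42 -0.06 -1.51] M [0.034 0.079 0.158] w 15.6 tilt [ 0.0008 -0.0004]
```

Regrasp: open, lift 45 mm, spin back 180°, come down.

Call:
drive_tool(plan=[[0,0,0,0,0.5],[0,0,0,0,0.5],[0,0,0,0,0.5],[0,0,0,0,0.5],[0,0,0,0,0.5],[0,0,-0.01,0,0.5],[0.0004,0,-0.03,0,0.5],[0.0004,0,-0.045,0,0.5],[0.0004,0,-0.045,-5,0.5],[0.0004,0,-0.045,-13,0.5],[0.0004,0,-0.045,-21,0.5],[0.0004,0,-0.045,-29,0.5],[0.0004,0,-0.045,-37,0.5],[0.0004,0,-0.045,-45,0.5],[0.0004,0,-0.045,-53,0.5],[0.0004,0,-0.045,-61,0.5],[0.0004,0,-0.045,-69,0.5],[0.0004,0,-0.045,-77,0.5],[0.0004,0,-0.045,-85,0.5],[0.0004,0,-0.045,-90,0.5]])

```text
time: 20.0
ee_pos: [471.0, -142.7, 198.2]
tcp_rot: [0.893, 0.45, 0.0, 0.0]
contact_force: [-0.6, 0.0, 0.5]
width: 45.7
```

Call:
drive_tool(plan=[[0,0,0,-8,0.5],[0,0,0,-16,0.5],[0,0,0,-24,0.5],[0,0,0,-32,0.5],[0,0,0,-40,0.5],[0,0,0,-48,0.5],[0,0,0,-56,0.5],[0,0,0,-64,0.5],[0,0,0,-72,0.5],[0,0,0,-80,0.5],[0,0,0,-86,0.5],[0,0,0,-90,0.5],[0,0,0,-90,0.5],[0,0,0,-90,0.5]])

```text
time: 21.4
ee_pos: [470.9, -142.7, 197.8]
tcp_rot: [0.316, 0.949, -0.0, 0.0]
contact_force: [0.4, -0.9, -0.6]
width: 46.5
```

```bash
python3 ob.py; python3 - <<'E'
from h import *
from scipy.spatial.transform import Rotation as Ro
w=arm.capture("wrist")
cv2.imwrite("pics/w7.png",np.clip(w["image"][:,:,::-1].astype(float)*2,0,255).astype(np.uint8))
s=arm.capture("side"); crop(s,300,60,100,130,5,"pics/d7.png")
np.savez("w7.npz",image=w["image"],**{k:w[k] for k in("fx","fy","cx","cy","R","t")})
E
```

```text
t 21.4 pos [ 470.89 -142.67  197.82] psi 143.11 J6 -1.467 F [ 0.35 -0.89 -0.56] Ftool [-0.82 -0.5   0.56] M [-0.029 -0.16   0.009] w 46.5 tilt [ 0.0006 -0.0003]
```

View pics/w7.png

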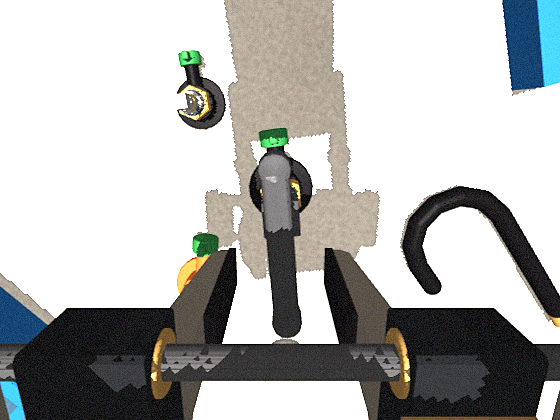

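View pics/d7.png

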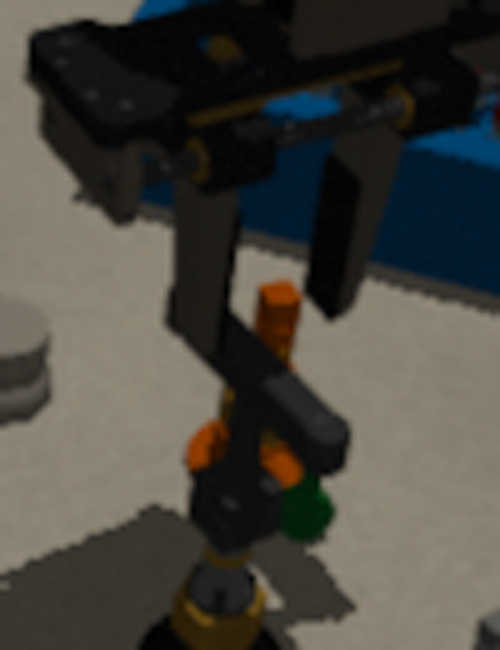

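```bash
python3 - <<'E'
from h import *
from scipy.spatial.transform import Rotation as Ro
w=dict(np.load("w7.npz")); o=arm.observe(); T=Ro.from_quat(o["tcp_rot"]).as_matrix()
for uv in [(273.5,155),(287,336.5)]: print((T.T@(plane(w,uv,171.7)-o["ee_pos"])).round(1))
E
```

```text
[54.9 -3.7 25.9]
[-61.2   4.4  25.9]
```

Call:
drive_tool(plan=[[-0.0005,0.0002,0,-4,0.5],[-0.0005,0.0002,0.02,-4,0.5],[-0.0005,0.0002,0.035,-4,0.5],[-0.0005,0.0002,0.045,-4,0.5],[-0.0005,0.0002,0.045,-4,0.5],[-0.0005,0.0002,0.045,-4,0],[-0.0005,0.0002,0.045,-4,0],[-0.0005,0.0002,0.045,-4,0],[-0.0005,0.0002,0.045,-4,0],[-0.0005,0.0002,0.045,-4,0],[-0.0005,0.0002,0.045,-4,0],[-0.0005,0.0002,0.045,-4,0],[-0.0005,0.0002,0.045,-4,0]], force=60)

```text
time: 22.8
ee_pos: [471.6, -142.9, 152.8]
tcp_rot: [0.282, 0.959, -0.0, 0.0]
contact_force: [-0.8, 1.6, 3.3]
width: 15.2
```

```bash
python3 ob.py
```

```text
t 22.8 pos [ 471.61 -142.9   152.77] psi 147.21 J6 -1.539 F [-0.78  1.65  3.34] Ftool [ 1.55  0.96 -3.35] M [ 0.141 -0.206 -0.016] w 15.2 tilt [ 0.0009 -0.0004]
```

Call:
drive_tool(plan=[[0.0007,0.0004,0,3,0],[0.0007,0.0004,0,8,0],[0.0007,0.0004,0,13,0],[0.0007,0.0004,0,18,0],[0.0007,0.0004,0,24,0],[0.0007,0.0004,0.0001,30,0],[0.0007,0.0004,0.0001,36,0],[0.0007,0.0004,0.0001,42,0],[0.0007,0.0004,0.0001,48,0],[0.0007,0.0004,0.0001,50,0]])

```text
time: 23.8
ee_pos: [471.1, -142.6, 152.6]
tcp_rot: [0.662, 0.749, -0.0, 0.001]
contact_force: [-0.3, -0.5, 3.3]
width: 15.2
```

```bash
python3 ob.py
```

```text
t 23.8 pos [ 471.05 -142.59  152.56] psi 97.08 J6 -0.662 F [-0.35 -0.5   3.33] Ftool [-0.45 -0.4  -3.33] M [-0.36  -0.075  0.239] w 15.2 tilt [ 0.0004 -0.0015]
```

Call:
drive_tool(plan=[[0,0,0,5,0],[0,0,0,10,0],[0,0,0,15,0],[0,0,0.0001,20,0],[0,0,0.0001,25,0],[0,0,0.0001,30,0],[0,0,0.0001,35,0],[0,0,0.0002,40,0],[0,0,0.0002,45,0],[0,0,0.0002,48,0],[0,0,0.0002,48,0]])

```text
time: 24.9
ee_pos: [470.8, -142.4, 152.3]
tcp_rot: [0.909, 0.417, -0.0, 0.0]
contact_force: [-0.7, -1.1, 4.9]
width: 15.1
```

```bash
python3 ob.py
```

```text
t 24.9 pos [ 470.78 -142.42  152.3 ] psi 49.24 J6 0.172 F [-0.68 -1.13  4.93] Ftool [-1.3   0.22 -4.93] M [-0.19   0.266  0.22 ] w 15.1 tilt [-0.0003 -0.001 ]
```

Call:
drive_tool(plan=[[0,0,0,-3,0],[0,0,0,-8,0],[0,0,-0.0001,-13,0],[0,0,-0.0001,-18,0],[0,0,-0.0002,-24,0],[0,0,-0.0002,-30,0],[0,0,-0.0003,-36,0],[0,0,-0.0003,-42,0],[0,0,-0.0004,-48,0],[0,0,-0.0004,-54,0],[0,0,-0.0005,-60,0],[0,0,-0.0005,-66,0],[0,0,-0.0006,-72,0],[0,0,-0.0006,-78,0],[0,0,-0.0007,-84,0],[0,0,-0.0007,-90,0],[0,0,-0.0008,-96,0],[0,0,-0.0008,-102,0],[0,0,-0.0009,-107,0],[0,0,-0.0009,-107,0]])

```text
time: 26.9
ee_pos: [471.2, -142.2, 152.9]
tcp_rot: [0.206, 0.979, -0.0, 0.0]
contact_force: [1.4, -0.8, 0.3]
width: 15.6
```

```bash
python3 ob.py
```

```text
t 26.9 pos [ 471.18 -142.24  152.85] psi 156.25 J6 -1.696 F [ 1.41 -0.84  0.3 ] Ftool [-1.63 -0.2  -0.29] M [-0.199 -0.544 -0.142] w 15.6 tilt [ 0.0009 -0.0004]
```

Call:
drive_tool(plan=[[-0.0004,-0.0001,0,3,0],[-0.0006,-0.0002,0,8,0],[-0.0006,-0.0002,0,14,0],[-0.0005,-0.0003,0.0001,20,0],[-0.0005,-0.0003,0.0001,26,0],[-0.0004,-0.0004,0.0001,32,0],[-0.0004,-0.0004,0.0002,38,0],[-0.0003,-0.0005,0.0002,44,0],[-0.0003,-0.0005,0.0002,50,0],[-0.0002,-0.0006,0.0003,56,0],[-0.0001,-0.0006,0.0003,62,0],[0,-0.0007,0.0003,68,0],[0,-0.0007,0.0004,74,0],[0.0001,-0.0008,0.0004,80,0],[0.0001,-0.0008,0.0004,86,0],[0.0002,-0.0008,0.0005,92,0],[0.0002,-0.0008,0.0005,98,0],[0.0002,-0.0008,0.0005,104,0],[0.0003,-0.0008,0.0006,110,0],[0.0003,-0.0008,0.0006,110,0]])

```text
time: 28.9
ee_pos: [470.3, -142.6, 152.3]
tcp_rot: [0.92, 0.392, -0.0, -0.0]
contact_force: [0.1, -0.8, 2.2]
width: 15.3
```

```bash
python3 ob.py
```

```text
t 28.9 pos [ 470.25 -142.61  152.33] psi 46.15 J6 0.224 F [ 0.14 -0.79  2.19] Ftool [-0.47  0.65 -2.19] M [-0.111 -0.062  0.159] w 15.3 tilt [-0.0001 -0.    ]
```

Call:
drive_tool(plan=[[0,0,0,5,0],[0,-0.0001,0,10,0],[0,-0.0002,0.0001,15,0],[0,-0.0002,0.0001,20,0],[0,-0.0003,0.0001,24,0],[0,-0.0003,0.0001,24,0]])

```text
time: 29.5
ee_pos: [470.0, -142.4, 152.2]
tcp_rot: [0.981, 0.193, -0.0, -0.0]
contact_force: [0.5, -0.1, 2.3]
width: 15.3
```

```bash
python3 ob.py
```

```text
t 29.5 pos [ 470.04 -142.38  152.21] psi 22.3 J6 0.641 F [ 0.54 -0.1   2.33] Ftool [ 0.46  0.3  -2.33] M [-0.059 -0.043  0.133] w 15.3 tilt [-0.0001  0.    ]
```

Still running freely (Mz 0.13). Now small steps.

Call:
drive_tool(plan=[[0,0,0,2,0],[0,0,0,4,0],[0,0,0,5,0],[0,0,0,5,0]])

```text
time: 29.9
ee_pos: [470.0, -142.3, 152.2]
tcp_rot: [0.989, 0.151, -0.0, -0.0]
contact_force: [-0.5, -0.0, 2.8]
width: 15.4
```

```bash
python3 ob.py
```

```text
t 29.9 pos [ 470.03 -142.35  152.17] psi 17.32 J6 0.728 F [-0.53 -0.05  2.81] Ftool [-0.52 -0.11 -2.81] M [ 0.022 -0.006  0.273] w 15.4 tilt [-0.0002  0.0001]
```

Call:
drive_tool(plan=[[0,0,0,2,0],[0,0,0,4,0],[0,0,0,4,0]])

```text
time: 30.2
ee_pos: [470.0, -142.3, 152.2]
tcp_rot: [0.993, 0.116, -0.0, -0.0]
contact_force: [0.5, 0.6, 1.6]
width: 15.6
```

```bash
python3 ob.py
```

```text
t 30.2 pos [ 470.02 -142.32  152.2 ] psi 13.32 J6 0.798 F [0.45 0.61 1.58] Ftool [ 0.58 -0.49 -1.58] M [ 0.044 -0.015  0.485] w 15.6 tilt [-0.0002  0.0001]
```

The torque is climbing (0.13 → 0.27 → 0.49 N m), so it is on the bottom. Read again at a hold, then add a little.

Call:
drive_tool(plan=[[0,0,0,1,0],[0,0,0,2,0],[0,0,0,2,0]])

```text
time: 30.5
ee_pos: [470.0, -142.3, 152.2]
tcp_rot: [0.995, 0.098, -0.0, -0.0]
contact_force: [0.4, 0.7, 2.1]
width: 15.7
```

```bash
python3 ob.py
```

```text
t 30.5 pos [ 470.02 -142.32  152.17] psi 11.22 J6 0.834 F [0.4  0.66 2.12] Ftool [ 0.52 -0.57 -2.12] M [ 0.158 -0.03   0.594] w 15.7 tilt [-0.0001  0.0002]
```

Call:
drive_tool(plan=[[0,0,0,0,0]])

```text
time: 30.6
ee_pos: [470.0, -142.4, 152.2]
tcp_rot: [0.995, 0.098, -0.0, -0.0]
contact_force: [-0.1, 0.6, 2.0]
width: 15.5
```

```bash
python3 ob.py
```

```text
t 30.6 pos [ 470.05 -142.37  152.2 ] psi 11.24 J6 0.834 F [-0.13  0.61  2.02] Ftool [-0.01 -0.62 -2.02] M [ 0.142 -0.03   0.561] w 15.5 tilt [-0.0001  0.0001]
```

Call:
drive_tool(plan=[[0,0,0,1,0],[0,0,0,2,0],[0,0,0,2,0],[0,0,0,2,0]])

```text
time: 31.0
ee_pos: [470.0, -142.4, 152.1]
tcp_rot: [0.997, 0.08, -0.0, -0.0]
contact_force: [-0.0, 1.1, 1.7]
width: 15.5
```

```bash
python3 ob.py
```

```text
t 31.0 pos [ 470.01 -142.38  152.14] psi 9.22 J6 0.869 F [-0.02  1.13  1.72] Ftool [ 0.16 -1.12 -1.72] M [0.213 0.03  0.648] w 15.5 tilt [-0.0002  0.0001]
```

Torque holds at 0.65 N m (twist about 0.13), so it is snug. I'll relax the hand elastically, open, and lift clear.

Call:
drive_tool(plan=[[0,0,0,-3,0],[0,0,0,-6,0],[0,0,-0.0003,-8,0],[0,0,-0.0005,-8,0],[0,0,-0.0005,-8,0.5],[0,0,-0.0005,-8,0.5],[0,0,-0.0005,-8,0.5],[0,0,-0.0005,-8,0.5],[0,0,-0.0005,-8,0.5],[0,0,-0.0005,-8,0.5],[0,0,-0.01,-8,0.5],[0,0,-0.03,-8,0.5],[0,0,-0.06,-8,0.5],[0,0,-0.09,-8,0.5],[0,0,-0.09,-8,0.5],[0,0,-0.09,-8,0.5]])

```text
time: 32.6
ee_pos: [470.5, -142.7, 243.2]
tcp_rot: [0.989, 0.15, 0.001, 0.001]
contact_force: [-0.1, -0.2, -0.3]
width: 45.8
```

```bash
python3 ob.py;python3 - <<'E'
from h import *
s=arm.capture("scene");d=arm.capture("side")
a=np.hstack([cv2.resize(np.clip(c["image"][v:v+120,u:u+80,::-1]*1.6,0,255).astype(np.uint8),None,fx=5,fy=5,interpolation=cv2.INTER_CUBIC) for c,u,v in [(s,220,85),(d,305,85)]])
cv2.imwrite("pics/sd9.png",a); cv2.imwrite("pics/s9.png",s["image"][:,:,::-1])
E
```

```text
t 32.6 pos [ 470.48 -142.67  243.15] psi 17.21 J6 0.73 F [-0.05 -0.2  -0.3 ] Ftool [-0.11  0.17  0.3 ] M [ 0.033 -0.024 -0.001] w 45.8 tilt [ 0.0017 -0.0011]
```

View pics/sd9.png

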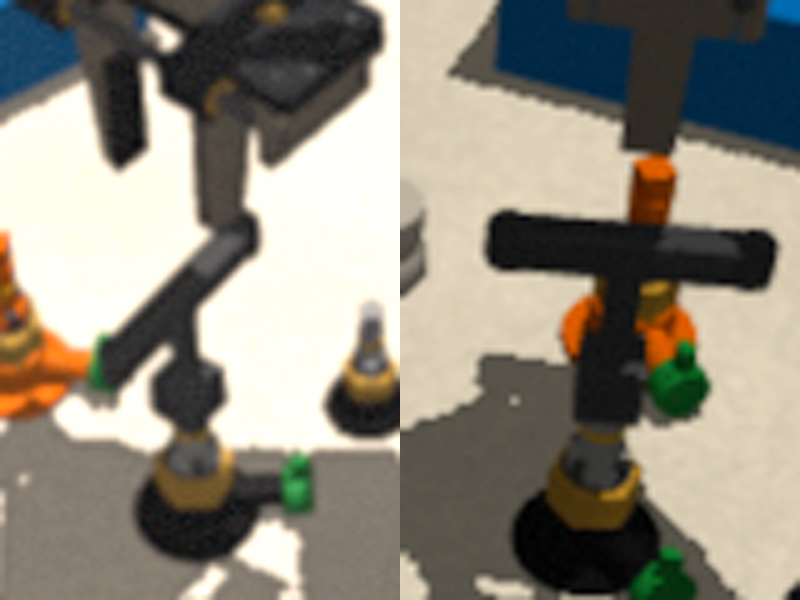

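View pics/s9.png

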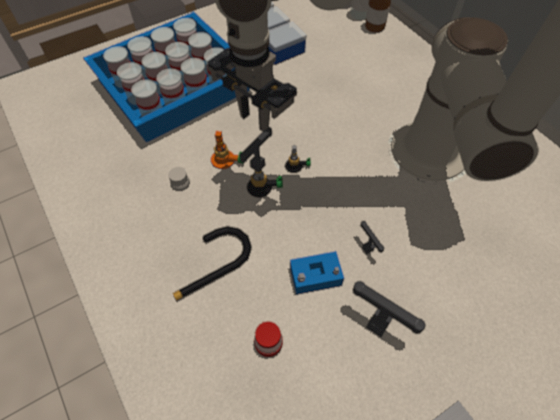

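```bash
python3 -c "
from bench import arm
print(arm.job_done())"
```

```text
the job is handed in; nothing more can be done
None
```

The thread is chased and the tap is up snug on the bottom. I've let go of the wrench, and it is standing on the tap. The job is handed in; it reports no verdict.

**What I did:**
- Took the middle-sized T-wrench from the blue block and slid it onto the tap square of the larger black fitting until it stopped (TCP z 153.7 mm, about 154 expected).
- Turned it forward about 189° by hand and back 107°.
- Turned forward again, about 200° of hand travel, with one half-turn regrasp partway, then back 107°.
- Turned forward until the torque climbed from its running level of about 0.15–0.2 N m. I stopped at about 0.65 N m, which is a twist of about 0.13.
- Relaxed the hand 8°, opened the gripper and lifted 90 mm clear.

**Last checks:**
- The scene and side pictures show the wrench upright and seated on the tap.
- The spout, jar and tub look unmoved in the picture; I did not measure them.
- The robot is clear, with no contact force beyond sensor noise.
- Total hand turn at the bottom puts the tap at about 5.26 rad. That agrees with the stated range of 5.25 to 5.9, but only just, because the tap angle can't be read directly.

**What disagreed:**
- The wrist camera and the fixed cameras differed by 2–3 mm on the tap axis. I went by touch and force instead.
- Sideways force at the bar reached 2.7 N once, about 0.017 rad of lean by estimate, and I recentred after that. All later readings stayed below 2 N.

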